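# Put the paring knives away in the child-locked box

### The arm

A 6-joint arm with a two-finger parallel gripper is mounted at the origin on the work surface. World frame = base frame: x ahead of the robot, y to its left, z up, the work surface at z = 0. Lengths are in m, angles in rad, forces in N, time in s.
With the tool pointing down it reaches from about 0.375 to 0.975 m from the base axis. Payload 3.8 kg.
Tool frame: the origin (TCP) lies between the finger pads; the fingertips stand 17 mm ahead of it and the grasp point (between the pads) lies 2 mm behind it; z points along the fingers, y is the line along which they close (so a half turn about z gives the same grasp; the last joint's range is limited). The gripper opens to 85 mm and grips with 20 to 120 N. Pads are 22 mm wide; open, the fingers measure 114 mm over their backs; the gripper's body (76 mm by 85 mm) begins 54 mm behind the grasp point. The pads swing forward as they close: fully open they stand 13 mm farther back than shut.
Start: joints at [-1.277, 0.264, 1.604, -0, 1.274, -0.037], TCP at [0.219, -0.638, 0.248] pointing down, gripper open.
Joint ranges: [-2.63, 2.63], [-0.94, 2.18], [0.31, 2.57], [-1.31, 4.45], [0, 2.66], [-2.55, 2.55]. Speed limits (rad/s): [2.57, 2.57, 3.14, 3.14, 3.14, 3.14].

### API

Orientations are given as a rotation vector (axis times angle).
In Python, from workcell import bot gives the robot as it stands.
- The arm moves only by the tool play_rows, never from a script. Its argument "steps" is one flat list of numbers, 4 for each row, row after row: the shift along the tool's x, y, z in m, then the turn about the tool's z in rad. A call has 1 to 10 rows; each row is the pose to reach, as a shift and turn from the pose commanded when the call began, along the tool's axes at that moment; what a row does not reach only later rows make up. A row lasts 1/8 s, in which the tool goes at most 62.5 mm and 10.7 degrees, less where a joint would pass 70% of its speed; a pose out of reach is approached as far as the arm can. A call with a gripper value outside its range is refused whole. "jaw" is the closure in counts, from 0 (fully open) to 255 (shut), set as the call begins (left out, the last holds). The fingers move at their own pace and stop on an object; "grip_force" is the grip in N (left out, the last holds). Time passes only in rows, so rows that repeat a pose let the fingers close. It gives the time, the measured TCP pose, the force, the opening and the grip force at its end, in the units of the state.
- bot.read_state(): the state, without advancing time (a new reading comes with each control period).
- bot.read_camera(name): name is "side" or "top"; returns a dict with "pixels" (400x640x3 uint8, blue, green, red), "mtx" (3x3 intrinsics, pixels), "R" (3x3) and "t" (3): a world point X has camera coordinates R X + t. Camera axes: x right, y down, z forward; pixel columns grow to the right and rows downward; lengths in m; the calibration is good to about 2 mm. A picture is of the moment at which its call begins. There is no depth.
- bot.finish_job(): hands the job in; it is judged then, once.
The state is a dict: "time": time; "q": joint angles; "joint_vel": joint speeds; "joint_torque": joint torques, N m; "tool_pos": TCP position; "tcp_rot": TCP orientation; "wrist_force": force on the tool from outside, world axes, zero at the start; "torque": the same for the moment, N m; "width": opening from 0.0 (shut) to 1.0 (fully open); "grip_force": force on a finger pad.
Only numpy, scipy, OpenCV 4.12 (cv2) and the standard library are available. Lean on these libraries where they do the work, as an engineer would, in place of code of your own. Each camera call takes 0.05 s, during which the arm holds its last target. There are 200 camera calls.

### The job

The knife box is held shut by its child latch and somebody has left the silicone spoon on the lid: first lay the spoon on the middle of the wooden coaster, then press the yellow sprung hook down through the gap in the latch hood so that the lid springs fully open. Lay every sheathed knife flat on the tray floor inside, lengthwise between the ridges, all with the handle towards the latch and the blade towards the hinge, and then swing the lid down until the hook snaps over its edge. Leave the other things on the counter where they are.

Things in the scene. Friction and masses are not known exactly. Their poses are not given: they have to be found in the camera images.
- box: Pale blue plastic knife box fixed to the counter, 160 (x) x 260 (y) x 80 mm high without its lid, walls 5 mm. Origin: centre of its underside, on the counter. Its own -x side is the front with the latch, its +x side carries the hinge; y runs across the lanes
- tray (a point): Middle of the tray floor in the box, 40 mm above the counter; axes as the box. Clear floor 154 (x) x 250 (y) mm, walls rise 40 mm above it. Four lanes run along x between three ridges, 4 mm wide and 6 mm high, at y = -56, 0, +56 mm; lane middles at about y = -86, -28, +28, +86 mm
- hinge (a point): Middle of the lid's hinge axis, at x = +80, z = 80 mm of the box; the axis runs along the box's y
- gap (a point): Middle of the open top of the gap in the dark grey latch hood, at x = -146, z = 78 mm of the box. The gap is 54 mm wide (y) and runs along x from -168 mm to the hook's yellow upright arm at -111 mm (-129 mm when pressed fully). The hood is 70 mm wide and reaches from x = -82 to -176 mm
- lid (a joint): Lid angle, rad: 0 shut, 1.66 fully open, just past upright. Plate 177 mm (hinge to front) x 260 x 6 mm, underside at z = 80 mm when shut, jutting 15 mm beyond the front wall. A damped spring swings it up by itself in about 2 s once freed and keeps it up. Latched it reads about 0.01. Shutting takes 3 to 8 N near the free edge, down to 0, where the hook snaps over it
- lid_edge (a point): Middle of the lid's free (front) edge, upper side, 177 mm from the hinge axis
- hook (a joint): Angle of the yellow sprung hook, rad: 0 at rest, 0.45 pressed fully down. From about 0.25 it lets go of the lid; let go, it springs back. The lid coming down pushes it aside by itself, and it snaps back to 0 over the lid's edge. Its nose stands up to 110 mm above the counter, at y = -12 to 12, x = -111 to -90 mm of the box
- hook_pad (a point): The place to press, on top of the hook's yellow paddle: at x = -146, y = 0, z = 62 mm of the box at rest, 16 mm below the hood's top. The paddle is 44 mm wide, goes down about 20 mm for a full press and takes about 2 to 4 N
- spoon: Turquoise silicone spoon, 185 mm long, lying flat on the shut lid at the start (lid top 86 mm above the counter). Origin: on its underside near mid length; handle 18 mm wide, 14 mm high from x = -95 to +30 mm, bowl 42 mm wide, 12 mm high from x = +30 to +90 mm. About 60 g, balances near x = +10 mm
- coaster: Round wooden coaster, 110 mm across, 10 mm thick, lying loose on the counter. Origin: centre of its underside
- knife_a: Sheathed paring knife with a red handle, 124 mm long, lying on the counter (None if absent). Origin: under the middle of its length, on its underside. Handle 26 mm wide, 22 mm high from x = -62 to +8 mm; off-white blade sheath 26 mm wide, 14 mm high (from z = 4 to 18 mm) from x = +8 to +62 mm. Blade points to +x. About 70 g, balances on the handle near x = -6 mm
- knife_a_butt (a point): Butt end of the red handle, at x = -62 mm, z = 11 mm of the knife (None if absent)
- knife_b: Sheathed paring knife with a green handle, 124 mm long, lying on the counter (None if absent). Origin: under the middle of its length, on its underside. Handle 26 mm wide, 22 mm high from x = -62 to +8 mm; off-white blade sheath 26 mm wide, 14 mm high (from z = 4 to 18 mm) from x = +8 to +62 mm. Blade points to +x. About 70 g, balances on the handle near x = -6 mm
- knife_b_butt (a point): Butt end of the green handle, at x = -62 mm, z = 11 mm of the knife (None if absent)
- knife_c: Sheathed paring knife with a dark brown handle, 124 mm long, lying on the counter (None if absent). Origin: under the middle of its length, on its underside. Handle 26 mm wide, 22 mm high from x = -62 to +8 mm; off-white blade sheath 26 mm wide, 14 mm high (from z = 4 to 18 mm) from x = +8 to +62 mm. Blade points to +x. About 70 g, balances on the handle near x = -6 mm
- knife_c_butt (a point): Butt end of the dark brown handle, at x = -62 mm, z = 11 mm of the knife (None if absent)
- knife_d: Sheathed paring knife with a black handle, 124 mm long, lying on the counter (None if absent). Origin: under the middle of its length, on its underside. Handle 26 mm wide, 22 mm high from x = -62 to +8 mm; off-white blade sheath 26 mm wide, 14 mm high (from z = 4 to 18 mm) from x = +8 to +62 mm. Blade points to +x. About 70 g, balances on the handle near x = -6 mm
- knife_d_butt (a point): Butt end of the black handle, at x = -62 mm, z = 11 mm of the knife (None if absent)
- kettle: Domed steel kettle, 180 mm across, about 200 mm high with its handle. Leave alone. Origin: centre of its underside
- mugs: Stack of three nested ceramic mugs, about 82 mm across without handles, 150 mm high. Leave alone. Origin: centre of its underside
- jam_jar: Amber jam jar, 64 mm across, 85 mm high. Leave alone. Origin: centre of its underside
- egg_cup: Small blue ceramic cup, 50 mm across, 55 mm high. Leave alone. Origin: centre of its underside
- soap: Green glass soap bottle, 68 mm across, 190 mm high. Leave alone. Origin: centre of its underside
- tea_jar: Glass tea jar, 90 mm across, 130 mm high. Leave alone. Origin: centre of its underside
Mind the look-alikes: they are no part of the job. There is more than one size of the spoon; the job needs the larger.

How it is judged:
By the outcome, as a careful person would: the job done as asked, in the order asked, and still so for the second after the job is handed in, with the robot touching nothing.
Of knife_a, knife_b, knife_c, knife_d only 3 to 4 are there at a start; the rules pass over those that are not, and their reading is None.
At some moment in a run one of knife_a, knife_b, knife_c, knife_d may be knocked a few centimetres aside while the robot is not near it.
Once in a run the grip may slacken for a moment while it holds something.
It also fails if it takes over 210 s, if anything falls off the work surface, if the arm or the gripper's body presses on something with over 40 N, if the wrist force passes 120 N, or if a joint passes its speed limit or range.

## Working session

There is one attempt and no reset: what is moved stays moved. The work goes in short steps, Python scripts to look and compute and a tool call to move; the robot and the scene stay as the last step left them, time stands still between calls to the robot, and variables do not carry over. Pictures are saved under pics/ and viewed, at most 14 in all, crops included, and the job is handed in when it is done.

Besides the shell and the picture viewer there is one more tool, called after "Request:" as a command line: name --argument value ..., lists and objects as JSON in quotes. play_rows: Moves the arm, as the interface text tells. Its arguments: {"type":"object","properties":{"steps":{"type":"array"},"jaw":{"type":"number"},"grip_force":{"type":"number"}},"required":["steps"]}

```bash
mkdir -p pics; ls
cat > h.py <<'E'
import numpy as np, cv2
from workcell import bot
def snap(name,cam):
    d=bot.read_camera(cam); cv2.imwrite(f'pics/{name}.png',d['pixels']); np.savez(f'pics/{name}.npz',**d); return d
def ray(d,u,v,z):
    K,R,t=d['mtx'],d['R'],d['t']; C=-R.T@t
    r=R.T@np.linalg.solve(K,np.array([u,v,1.])); return C+r*(z-C[2])/r[2]
def proj(d,X):
    p=d['mtx']@(d['R']@np.array(X,float)+d['t']); return p[:2]/p[2]
def crop(name,out,u0,v0,u1,v1,s):
    im=cv2.imread(f'pics/{name}.png')[v0:v1,u0:u1]; cv2.imwrite(f'pics/{out}.png',cv2.resize(im,None,fx=s,fy=s,interpolation=cv2.INTER_CUBIC))
E
python3 - <<'E'
from h import *
for c in('top','side'):
    d=snap(c+'0',c); print(c,-d['R'].T@d['t'],d['mtx'][0,0]); print(d['R'])
s=bot.read_state(); print(s)
E
```

```text
pics
top [ 0.28700875 -0.0051584   1.56396837] 401.1954999337226
[[ 0.00920888 -0.99994043  0.00586014]
 [-0.98510624 -0.01007823 -0.17165116]
 [ 0.17169999 -0.00419215 -0.98514037]]
side [-0.03761511  0.82928101  0.84438369] 384.3108613877679
[[-0.82433121 -0.56576321  0.01974951]
 [-0.35407745  0.48805144 -0.79776873]
 [ 0.44170942 -0.66461852 -0.60264003]]
{'time': 0.1, 'q': array([-1.27689392e+00,  2.64690830e-01,  1.60524771e+00,  7.20910392e-06,
        1.27368178e+00, -3.68905354e-02]), 'joint_vel': array([ 2.26689575e-04, -1.50659908e-03, -4.68523486e-03,  1.36066156e-03,
       -9.39122333e-04,  9.62861392e-05]), 'joint_torque': array([ 4.71701151e-04, -5.16707897e+01, -3.68588233e+01,  3.51157576e-05,
        6.28500769e-03, -5.57752014e-05]), 'tool_pos': array([ 0.21906101, -0.63780548,  0.24707216]), 'tcp_rot': array([-3.09673597e+00, -5.16907988e-01,  3.97184123e-04]), 'wrist_force': array([-0.35796484, -0.81887826, -0.5345804 ]), 'torque': array([-0.02125347,  0.02377405,  0.00289751]), 'grip_force': 0.0, 'width': 1.0026803841122771}
```

View pics/top0.png

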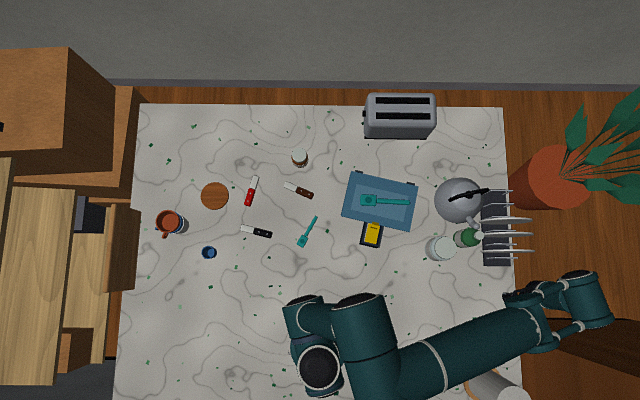

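View pics/side0.png

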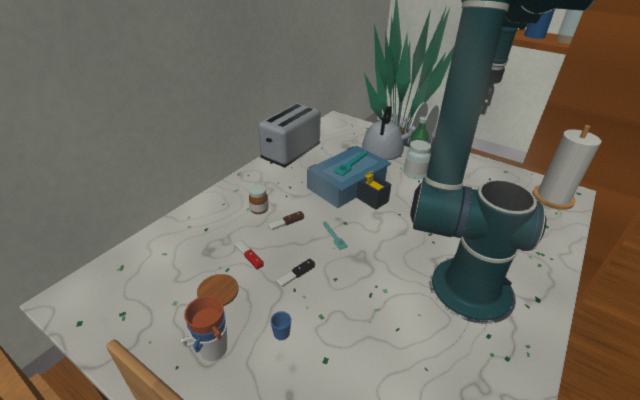

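The top view shows the coaster (214,196), red knife (251,191), brown knife (298,190) and black knife (257,231). There are two spoons: one on the lid (384,200) and a smaller one on the counter (308,232). The one on the lid fits the description. No green knife is in view. I'll confirm with enlarged crops.

Run:
```python
from h import *
crop('top0','c1',330,160,430,260,6)
crop('top0','c2',190,165,330,260,5.7)
```

```text
(no output)
```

View pics/c1.png

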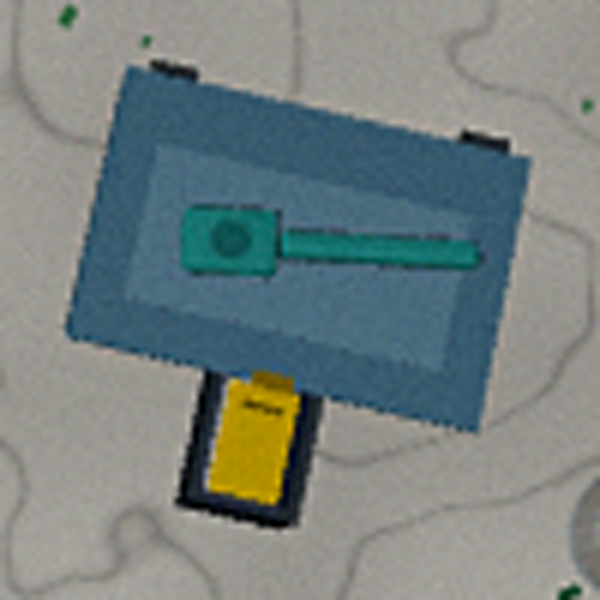

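View pics/c2.png

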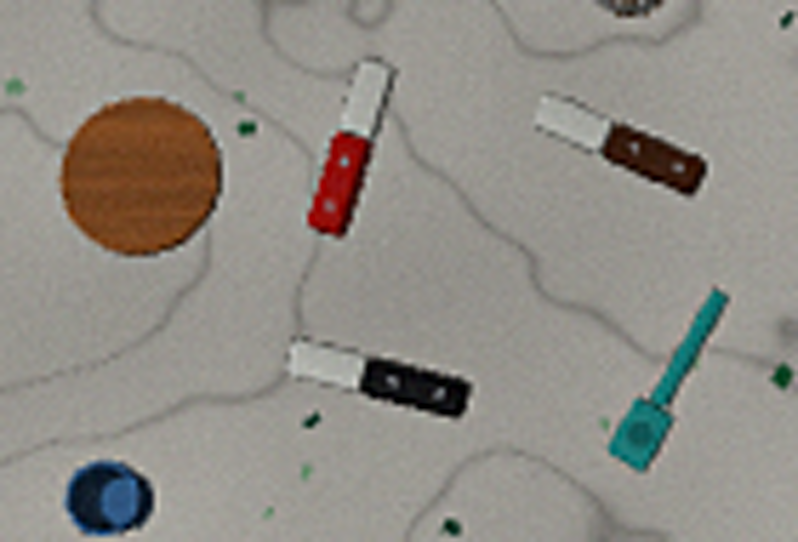

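```bash
cat >> h.py <<'E'
def cp(d,x,y,s,u0,v0,z): return ray(d,(x+.5)/s-.5+u0,(y+.5)/s-.5+v0,z)
E
python3 - <<'E'
from h import *
np.set_printoptions(precision=4,suppress=True)
d=dict(np.load('pics/top0.npz'))
A=lambda x,y,z:cp(d,x,y,6,330,160,z)[:2]
B=lambda x,y,z:cp(d,x,y,5.7,190,165,z)[:2]
c=[A(*p,.086) for p in((128,66),(530,157),(480,433),(68,338))]
print('lid',c)
print('len',[np.linalg.norm(c[i]-c[(i+1)%4]) for i in range(4)])
y=(c[0]-c[1]+c[3]-c[2]); x=(c[0]-c[3]+c[1]-c[2])
ax=np.degrees(np.arctan2(x[1],x[0])); ay=np.degrees(np.arctan2(y[1],y[0])); print('ang',ax,ay-90)
cen=np.mean(c,0); print('lidcen',cen)
a=np.radians((ax*177+(ay-90)*260)/437); X=np.array([np.cos(a),np.sin(a)])
O=cen+X*(88.5-80)/1000; print('box O',O,np.degrees(a)); print('pad',O-X*.146)
print('hood front corners',A(178,505,.078),A(298,527,.078),'vs -176 mid',O-X*.176)
b,h=A(182,240,.095),A(482,256,.098)
v=(b-h);L=np.linalg.norm(v);print('spoon L',L,'ang',np.degrees(np.arctan2(v[1],v[0])),'h',h,'b',b,'org',h+v/L*.095)
for n,bu,t in(('a',(327,230),(376,64)),('c',(697,178),(544,112)),('d',(462,400),(295,357))):
    p,q=B(*bu,.016),B(*t,.014);v=q-p;L=np.linalg.norm(v);print(n,L,'ang',np.degrees(np.arctan2(v[1],v[0])),'org',(p+q)/2)
print('coaster',B(141,176,.01),'diam',B(61,176,.01)-B(221,176,.01))
s=bot.read_state()
import scipy.spatial.transform as T
print(T.Rotation.from_rotvec(s['tcp_rot']).as_matrix())
k=ray(d,460,200,.1);print('kettle',k,'jar',ray(d,440,247,.1),'mugs',ray(d,170,220,.1),'eggcup',ray(d,209,252,.05),'jam',ray(d,299,158,.085), 'small spoon',B(665,380,.01))
E
```

```text
lid [array([ 0.6495, -0.1146]), array([ 0.5936, -0.3668]), array([ 0.42  , -0.3306]), array([ 0.4763, -0.077 ])]
len [np.float64(0.25827623479640016), np.float64(0.17728773456001037), np.float64(0.2596812186864554), np.float64(0.17722849657487896)]
ang -12.01055206839803 -12.518048820338905
lidcen [ 0.5348 -0.2222]
box O [ 0.5432 -0.2241] -12.312495216005871
pad [ 0.4005 -0.1929]
hood front corners [ 0.3746 -0.1452] [ 0.3619 -0.2189] vs -176 mid [ 0.3712 -0.1865]
spoon L 0.18526150260651347 ang 87.32559516931764 h [ 0.5283 -0.3322] b [ 0.537  -0.1471] org [ 0.5328 -0.2373]
a 0.12062045187856799 ang -13.766193281744782 org [0.5833 0.2718]
c 0.11587066574750284 ang 66.80380279863405 org [0.5863 0.0868]
d 0.11781439047723827 ang 76.15239444921389 org [0.4236 0.2473]
coaster [0.562  0.4169] diam [-0.0011  0.1101]
[[ 0.9458  0.3248 -0.0006]
 [ 0.3248 -0.9458  0.0019]
 [ 0.0001 -0.002  -1.    ]]
kettle [ 0.5384 -0.5179  0.1   ] jar [ 0.3644 -0.4366  0.1   ] mugs [0.4532 0.5493 0.1   ] eggcup [0.3403 0.4139 0.05  ] jam [0.6969 0.0829 0.085 ] small spoon [0.4249 0.0535]
```

The crop shows the longer spoon (185 mm) on the lid, and the short one lies on the counter. The lid measures 177 x 260 mm and the coaster 110 mm, both as given.

```bash
cat >> h.py <<'E'
from scipy.spatial.transform import Rotation as Ro
def go(x,y,z,phi,s=None):
    """tool-frame shift and turn to reach world x,y,z with tool-x heading phi (deg), tool down"""
    s=s or bot.read_state(); M=Ro.from_rotvec(s['tcp_rot']).as_matrix()
    sh=M.T@(np.array([x,y,z])-s['tool_pos']); h=np.degrees(np.arctan2(M[1,0],M[0,0]))
    tr=-np.radians((phi-h+180)%360-180)
    print(np.round(sh,4),'turn',round(tr,3),'| now',np.round(s['tool_pos'],4),'h',round(h,2),'F',np.round(s['wrist_force'],1),'w',round(s['width'],3),'g',round(s['grip_force'],1),'t',round(s['time'],1),'q6',round(s['q'][5],2))
E
python3 -c "
from h import *
go(.5333,-.2273,.25,87.3)"
```

```text
[ 0.4305 -0.2862 -0.0023] turn -1.193 | now [ 0.2191 -0.6378  0.2471] h 18.95 F [-0.4 -0.8 -0.5] w 1.003 g 0.0 t 0.1 q6 -0.04
```

Request:
play_rows --steps '[0.431,-0.286,-0.002,-1.193,0.431,-0.286,-0.002,-1.193,0.431,-0.286,-0.002,-1.193,0.431,-0.286,-0.002,-1.193,0.431,-0.286,-0.002,-1.193,0.431,-0.286,-0.002,-1.193,0.431,-0.286,-0.002,-1.193,0.431,-0.286,-0.002,-1.193,0.431,-0.286,-0.002,-1.193,0.431,-0.286,-0.002,-1.193]' --jaw 120 --grip_force 40

```text
time: 1.35
tool_pos: [0.5341, -0.2272, 0.2498]
tcp_rot: [-2.27, -2.171, 0.001]
wrist_force: [-1.1, 0.1, -0.8]
width: 0.526
grip_force: 0.0
```

```bash
python3 -c "
from h import *
go(.5333,-.2273,.106,87.3)"
```

```text
[-0.0002 -0.0006  0.1438] turn 0.003 | now [ 0.5341 -0.2272  0.2498] h 87.45 F [-1.1  0.1 -0.8] w 0.526 g 0.0 t 1.4 q6 -0.4
```

Request:
play_rows --steps '[0,-0.001,0.06,0,0,-0.001,0.11,0,0,-0.001,0.135,0,0,-0.001,0.144,0,0,-0.001,0.144,0]'

```text
time: 1.98
tool_pos: [0.5324, -0.229, 0.1063]
tcp_rot: [-2.274, -2.167, 0.001]
wrist_force: [1.1, 1.0, 0.9]
width: 0.528
grip_force: 0.0
```

Request:
play_rows --steps '[0,0,0,0,0,0,0,0,0,0,0,0,0,0,0,0,0,0,0,0]' --jaw 255

```text
time: 2.6
tool_pos: [0.5341, -0.2287, 0.1077]
tcp_rot: [2.27, 2.167, 0.001]
wrist_force: [-0.4, -2.3, 5.4]
width: 0.194
grip_force: 44.3
```

Request:
play_rows --steps '[0,0,-0.03,0,0,0,-0.08,0,0,0,-0.12,0,0,0,-0.12,0]'

```text
time: 3.1
tool_pos: [0.5354, -0.2286, 0.2306]
tcp_rot: [2.267, 2.164, 0.005]
wrist_force: [-1.1, -0.5, -0.4]
width: 0.197
grip_force: 43.6
```

```bash
python3 -c "
from h import *
a=np.radians(50); u=np.array([np.cos(a),np.sin(a)])*.007
go(.562+u[0],.417+u[1],.226,50)"
```

```text
[0.6517 0.0007 0.0029] turn 0.651 | now [ 0.5354 -0.2286  0.2306] h 87.33 F [-1.1 -0.5 -0.4] w 0.197 g 43.6 t 3.1 q6 -0.4
```

Request:
play_rows --steps '[0.04,0,0,0.05,0.09,0,0,0.1,0.15,0,0,0.15,0.21,0,0,0.22,0.27,0,0,0.3,0.33,0,0,0.37,0.39,0,0,0.44,0.45,0,0,0.5,0.5,0,0,0.56,0.55,0,0,0.6]'

```text
time: 4.35
tool_pos: [0.5573, 0.3231, 0.2238]
tcp_rot: [-2.813, -1.399, 0.006]
wrist_force: [0.1, -0.7, -0.3]
width: 0.196
grip_force: 43.6
```

```bash
python3 -c "
from h import *
a=np.radians(50); u=np.array([np.cos(a),np.sin(a)])*.007
go(.562+u[0],.417+u[1],.06,50)"
```

```text
[ 0.0852 -0.0523  0.1636] turn 0.051 | now [0.5573 0.3231 0.2238] h 52.9 F [ 0.1 -0.7 -0.3] w 0.196 g 43.6 t 4.3 q6 1.13
```

Request:
play_rows --steps '[0.04,-0.026,0,0.03,0.085,-0.052,0,0.05,0.085,-0.052,0.06,0.05,0.085,-0.052,0.12,0.05,0.085,-0.052,0.15,0.05,0.085,-0.052,0.164,0.05,0.085,-0.052,0.164,0.05]'

```text
time: 5.22
tool_pos: [0.5675, 0.4201, 0.0604]
tcp_rot: [2.846, 1.329, -0.005]
wrist_force: [-0.1, -0.3, -0.7]
width: 0.195
grip_force: 43.6
```

Run:
```python
from h import *
a=np.radians(50); u=np.array([np.cos(a),np.sin(a)])*.007
go(.562+u[0],.417+u[1],.031,50)
d=snap('side1','side'); u,v=proj(d,[.562,.417,.03]); print(u,v); t=snap('top1','top')
a=cv2.resize(d['pixels'][int(v)-60:int(v)+60,int(u)-80:int(u)+80],None,fx=5,fy=5)
cv2.imwrite('pics/c3.png',a)
```

```text
[ 0.0012 -0.0022  0.0294] turn 0.001 | now [0.5675 0.4201 0.0604] h 50.07 F [-0.1 -0.3 -0.7] w 0.195 g 43.6 t 5.2 q6 1.3
215.9590735700562 283.74921696664376
```

View pics/c3.png

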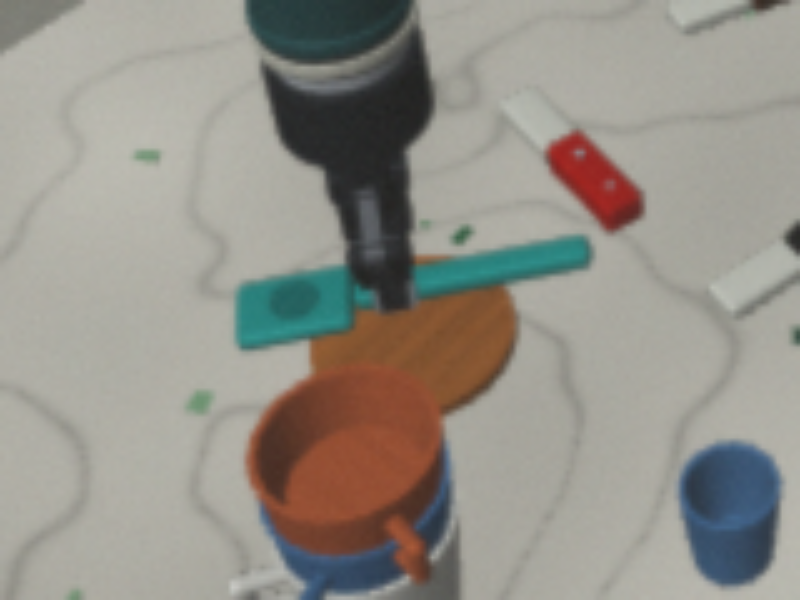

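The spoon is held level over the coaster (coaster around (410,340) in the crop). I'll lower it and release.

Request:
play_rows --steps '[0.001,-0.002,0.01,0,0.001,-0.002,0.02,0,0.001,-0.002,0.026,0,0.001,-0.002,0.029,0,0.001,-0.002,0.029,0]'

```text
time: 5.95
tool_pos: [0.5675, 0.4226, 0.0328]
tcp_rot: [2.846, 1.329, -0.001]
wrist_force: [-1.1, -0.2, -0.6]
width: 0.196
grip_force: 43.6
```

Request:
play_rows --steps '[0,0,0,0,0,0,0,0,0,0,0,0,0,0,0,0]' --jaw 130

```text
time: 6.45
tool_pos: [0.5678, 0.4228, 0.0335]
tcp_rot: [-2.846, -1.329, -0.0]
wrist_force: [-0.5, 1.1, -0.0]
width: 0.492
grip_force: 0.0
```

Request:
play_rows --steps '[0,0,-0.02,0,0,0,-0.06,0,0,0,-0.12,0,0,0,-0.18,0,0,0,-0.18,0]'

```text
time: 7.08
tool_pos: [0.5716, 0.4255, 0.2241]
tcp_rot: [-2.844, -1.328, -0.025]
wrist_force: [-0.2, 0.0, 1.0]
width: 0.49
grip_force: 0.0
```

Run:
```python
from h import *
O=np.array([.5432,-.2241]);a=np.radians(-12.31);X=np.array([np.cos(a),np.sin(a)])
p=O-.146*X; go(p[0],p[1],.22,-12.3); go(p[0],p[1],.22,77.7)
```

```text
[-0.584   0.2658 -0.0039] turn 1.089 | now [0.5716 0.4255 0.2241] h 50.07 F [-0.2  0.   1. ] w 0.49 g 0.0 t 7.1 q6 1.3
[-0.584   0.2658 -0.0039] turn -0.482 | now [0.5716 0.4255 0.2241] h 50.07 F [-0.2  0.   1. ] w 0.49 g 0.0 t 7.1 q6 1.3
```

Request:
play_rows --steps '[-0.05,0.022,0,0.15,-0.11,0.05,0,0.3,-0.167,0.076,0,0.45,-0.224,0.102,0,0.6,-0.28,0.128,0,0.75,-0.337,0.154,0,0.9,-0.394,0.18,0,1.09,-0.45,0.205,0,1.09,-0.507,0.231,0,1.09,-0.55,0.25,0,1.09]' --jaw 255

```text
time: 8.32
tool_pos: [0.4053, -0.1615, 0.214]
tcp_rot: [3.122, -0.34, 0.002]
wrist_force: [1.2, -0.8, -0.3]
width: 0.002
grip_force: 0.0
```

Run:
```python
from h import *
O=np.array([.5432,-.2241]);a=np.radians(-12.31);X=np.array([np.cos(a),np.sin(a)])
p=O-.150*X; go(p[0],p[1],.14,-12.3)
```

```text
[-0.0019  0.0318  0.074 ] turn -0.002 | now [ 0.4053 -0.1615  0.214 ] h -12.44 F [ 1.2 -0.8 -0.3] w 0.002 g 0.0 t 8.3 q6 1.35
```

Request:
play_rows --steps '[-0.002,0.032,0,0,-0.002,0.032,0.03,0,-0.002,0.032,0.06,0,-0.002,0.032,0.074,0,-0.002,0.032,0.074,0]'

```text
time: 8.95
tool_pos: [0.3968, -0.1898, 0.1386]
tcp_rot: [-3.122, 0.339, 0.003]
wrist_force: [-0.1, -0.2, -0.1]
width: -0.001
grip_force: 0.0
```

Run:
```python
from h import *
O=np.array([.5432,-.2241]);a=np.radians(-12.31);X=np.array([np.cos(a),np.sin(a)])
p=O-.150*X; go(p[0],p[1],.064,-12.3)
d=snap('side2','side'); crop('side2','c4',310,120,430,220,5)
```

```text
[0.0005 0.0023 0.0746] turn -0.001 | now [ 0.3968 -0.1898  0.1386] h -12.37 F [-0.1 -0.2 -0.1] w -0.001 g 0.0 t 8.9 q6 1.28
```

View pics/c4.png

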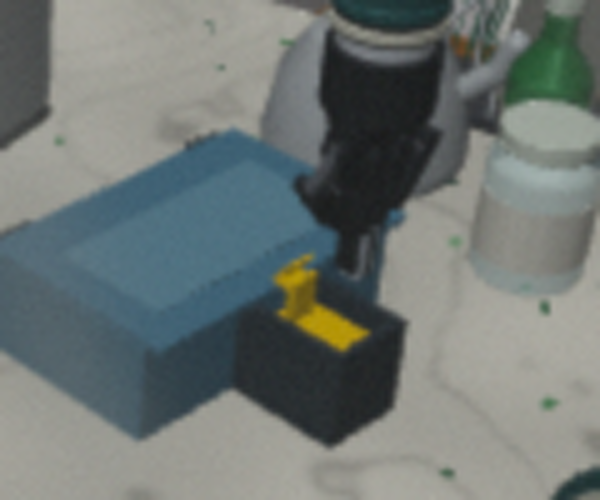

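The shut fingers hang above the hood gap (355,270 in the crop), and the lid is clear of the spoon. I'll press now.

Request:
play_rows --steps '[0,0.002,0.02,0,0,0.002,0.04,0,0,0.002,0.05,0,0,0.002,0.056,0,0,0.002,0.06,0,0,0.002,0.065,0,0,0.002,0.07,0,0,0.002,0.075,0,0,0.002,0.077,0,0,0.002,0.077,0]'

```text
time: 10.25
tool_pos: [0.397, -0.1923, 0.0622]
tcp_rot: [-3.123, 0.339, 0.001]
wrist_force: [-2.4, -0.6, 3.2]
width: 0.003
grip_force: 1.8
```

Request:
play_rows --steps '[0,0,0,0,0,0,0,0,0,0,0,0,0,0,0,0]'

```text
time: 10.75
tool_pos: [0.397, -0.1922, 0.0623]
tcp_rot: [3.123, -0.339, -0.0]
wrist_force: [-3.0, -0.1, 3.1]
width: 0.005
grip_force: 1.8
```

Run:
```python
from h import *
d=snap('side3','side'); crop('side3','c5',270,80,430,200,5)
```

```text
(no output)
```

View pics/c5.png

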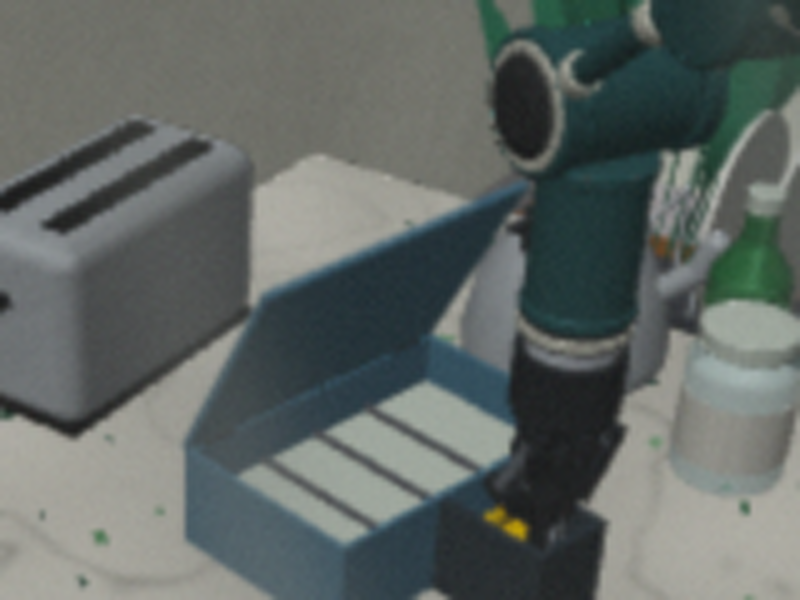

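The lid has sprung open and the lanes inside are empty. I'll lift off and measure the knife handles with image code.

Request:
play_rows --steps '[0,0,-0.03,0,0,0,-0.08,0,0,0,-0.14,0,0,0,-0.16,0,0,0,-0.16,0]'

```text
time: 11.42
tool_pos: [0.3991, -0.193, 0.2247]
tcp_rot: [3.121, -0.339, 0.01]
wrist_force: [0.6, 0.5, -1.4]
width: -0.004
grip_force: 0.0
```

```bash
cat >> h.py <<'E'
def handles(d,show=True):
    im=d['pixels']; hsv=cv2.cvtColor(im,cv2.COLOR_BGR2HSV).astype(int); H,S,V=hsv[...,0],hsv[...,1],hsv[...,2]
    m={'a':((H<8)|(H>172))&(S>160)&(V>90),'c':(V<95)&(S>90)&((H<20)|(H>170)),'d':(V<60),'g':(H>45)&(H<75)&(S>120)}
    out={}
    for k,mm in m.items():
        mk=mm.astype(np.uint8); mk[:150]=0; mk[280:]=0; mk[:,:195]=0; mk[:,340:]=0
        mk=cv2.morphologyEx(mk,cv2.MORPH_CLOSE,np.ones((3,3),np.uint8))
        n,l,st,ce=cv2.connectedComponentsWithStats(mk)
        for i in range(1,n):
            if st[i,4]<60: continue
            ys,xs=np.nonzero(l==i)
            P=np.array([ray(d,u,v,.017)[:2] for u,v in zip(xs,ys)]); c=P.mean(0)
            w,e=np.linalg.eigh(np.cov((P-c).T)); a=np.degrees(np.arctan2(e[1,1],e[0,1]))%180
            print(k,'n',st[i,4],'handle c',np.round(c,4),'axis',round(a,1),'size',np.round(np.sqrt(12*w),4),'px',np.round(ce[i],1))
E
python3 - <<'E'
from h import *
print('old');handles(dict(np.load('pics/top0.npz')))
print('new');d=snap('top2','top');handles(d)
O=np.array([.5432,-.2241]);go(.58,.07,.22,66.8)
E
```

```text
old
a n 97 handle c [0.5584 0.2806] axis 164.8 size [0.0228 0.067 ] px [248.7 196.4]
c n 112 handle c [0.5761 0.0639] axis 65.7 size [0.0258 0.0674] px [304.2 192.5]
d n 117 handle c [0.5761 0.0635] axis 65.9 size [0.0256 0.0706] px [304.3 192.5]
d n 125 handle c [0.4177 0.2225] axis 75.8 size [0.0258 0.0717] px [262.3 232.5]
d n 75 handle c [0.3406 0.4279] axis 81.5 size [0.0405 0.0559] px [207.7 252.2]
new
a n 97 handle c [0.5579 0.2809] axis 165.4 size [0.0225 0.0677] px [248.6 196.6]
c n 110 handle c [0.5759 0.0641] axis 65.3 size [0.0253 0.0676] px [304.1 192.6]
d n 115 handle c [0.5758 0.063 ] axis 66.3 size [0.0257 0.0693] px [304.4 192.6]
d n 126 handle c [0.4178 0.2224] axis 76.0 size [0.026  0.0715] px [262.3 232.5]
d n 78 handle c [0.3414 0.4257] axis 86.0 size [0.0405 0.0562] px [208.3 252. ]
[ 0.1217 -0.2954  0.0028] turn -1.382 | now [ 0.3978 -0.1924  0.2226] h -12.38 F [-0.6 -0.7  0.2] w -0.002 g 0.0 t 11.5 q6 1.28
```

Request:
play_rows --steps '[0.02,-0.045,0,-0.18,0.04,-0.095,0,-0.36,0.06,-0.145,0,-0.54,0.08,-0.195,0.01,-0.72,0.1,-0.245,0.02,-0.9,0.12,-0.29,0.03,-1.08,0.123,-0.305,0.04,-1.25,0.123,-0.305,0.06,-1.37,0.123,-0.305,0.06,-1.37,0.123,-0.305,0.06,-1.37]' --jaw 100 --grip_force 60

```text
time: 12.72
tool_pos: [0.5819, 0.0791, 0.1612]
tcp_rot: [-2.634, -1.71, 0.003]
wrist_force: [-0.2, 0.3, 0.5]
width: 0.605
grip_force: 0.0
```

Run:
```python
from h import *
go(.5829,.079,.028,66)
```

```text
[0.0004 0.0011 0.1332] turn -0.0 | now [0.5819 0.0791 0.1612] h 65.98 F [-0.2  0.3  0.5] w 0.605 g 0.0 t 12.7 q6 0.51
```

Request:
play_rows --steps '[0,0.001,0.05,0,0,0.001,0.1,0,0,0.001,0.125,0,0,0.001,0.133,0,0,0.001,0.133,0]'

```text
time: 13.35
tool_pos: [0.5842, 0.0787, 0.0299]
tcp_rot: [2.634, 1.712, 0.001]
wrist_force: [0.5, 0.2, 0.5]
width: 0.606
grip_force: 0.0
```

Request:
play_rows --steps '[0,0,0,0,0,0,0,0,0,0,0,0,0,0,0,0,0,0,0,0]' --jaw 255

```text
time: 13.98
tool_pos: [0.5854, 0.079, 0.0315]
tcp_rot: [2.632, 1.712, 0.005]
wrist_force: [-0.7, -1.2, 6.3]
width: 0.285
grip_force: 59.7
```

Request:
play_rows --steps '[0,0,-0.03,0,0,0,-0.09,0,0,0,-0.15,0,0,0,-0.18,0,0,0,-0.18,0]'

```text
time: 14.6
tool_pos: [0.5859, 0.0791, 0.2135]
tcp_rot: [2.63, 1.712, 0.011]
wrist_force: [1.0, -0.6, -0.8]
width: 0.279
grip_force: 59.2
```

```bash
cat >> h.py <<'E'
BO=np.array([.5432,-.2241]);ba=np.radians(-12.31);BX=np.array([np.cos(ba),np.sin(ba)]);BY=np.array([-BX[1],BX[0]])
def box(x,y): return BO+BX*x+BY*y
E
python3 - <<'E'
from h import *
p=box(-.013,-.028);go(*p,.21,-12.3)
E
```

```text
[-0.3246  0.0767  0.0028] turn 1.369 | now [0.5859 0.0791 0.2135] h 66.11 F [ 1.  -0.6 -0.8] w 0.279 g 59.2 t 14.6 q6 0.51
```

Request:
play_rows --steps '[-0.03,0.007,0,0.15,-0.07,0.016,0,0.32,-0.11,0.026,0,0.5,-0.15,0.036,0,0.67,-0.19,0.045,0,0.85,-0.23,0.054,0,1.02,-0.27,0.064,0,1.19,-0.3,0.071,0,1.37,-0.324,0.077,0,1.37,-0.324,0.077,0,1.37]'

```text
time: 15.85
tool_pos: [0.5212, -0.2494, 0.2068]
tcp_rot: [-3.122, 0.343, 0.005]
wrist_force: [0.8, -0.3, -1.1]
width: 0.282
grip_force: 63.0
```

Run:
```python
from h import *
p=box(-.013,-.028);go(*p,.12,-12.3)
```

```text
[ 0.0034 -0.0014  0.0868] turn -0.004 | now [ 0.5212 -0.2494  0.2068] h -12.53 F [ 0.8 -0.3 -1.1] w 0.282 g 63.0 t 15.8 q6 1.3
```

Request:
play_rows --steps '[0.003,-0.001,0.04,0,0.003,-0.001,0.08,0,0.003,-0.001,0.087,0,0.003,-0.001,0.087,0]'

```text
time: 16.35
tool_pos: [0.5255, -0.2474, 0.1217]
tcp_rot: [-3.123, 0.338, 0.003]
wrist_force: [-1.2, -0.9, -1.0]
width: 0.28
grip_force: 63.0
```

Run:
```python
from h import *
p=box(-.013,-.028);go(*p,.073,-12.3)
d=snap('side4','side'); crop('side4','c6',290,100,410,190,6)
snap('top4','top')
```

```text
[-0.0006  0.0015  0.0487] turn -0.001 | now [ 0.5255 -0.2474  0.1217] h -12.35 F [-1.2 -0.9 -1. ] w 0.28 g 63.0 t 16.4 q6 1.3
```

View pics/c6.png

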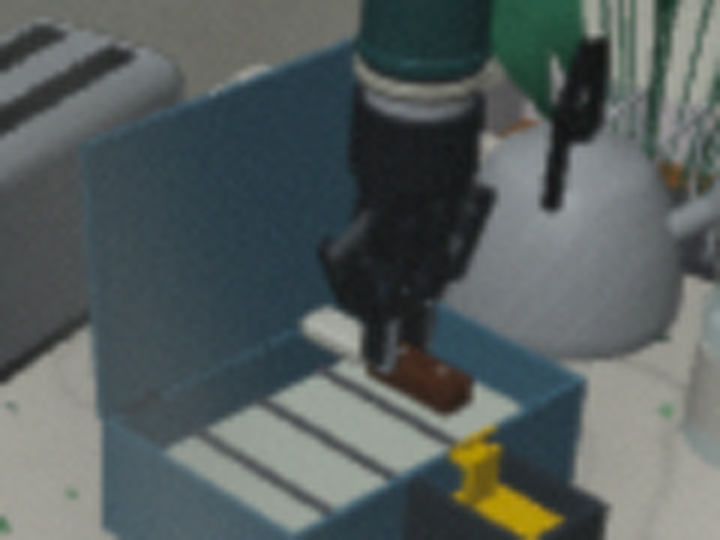

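Run:
```python
from h import *
d=dict(np.load('pics/side4.npz'))
for y in(-.056,0,.056):
  for x in (-.075,.075): print(y,x,((proj(d,[*box(x,y),.046])-[290,100])*6).round())
for x in (-.066,.058): print('knife now',((proj(d,[*box(x,-.028),.11])-[290,100])*6).round())
```

```text
-0.056 -0.075 [489. 458.]
-0.056 0.075 [315. 362.]
0 -0.075 [429. 492.]
0 0.075 [254. 392.]
0.056 -0.075 [366. 529.]
0.056 0.075 [191. 424.]
knife now [458. 380.]
knife now [309. 301.]
```

Request:
play_rows --steps '[0,0.001,0.015,0,0,0.001,0.03,0,0,0.001,0.04,0,0,0.001,0.046,0,0,0.001,0.049,0,0,0.001,0.049,0]'

```text
time: 17.2
tool_pos: [0.5257, -0.2492, 0.0732]
tcp_rot: [-3.123, 0.339, 0.0]
wrist_force: [-0.0, 0.3, -0.8]
width: 0.275
grip_force: 63.0
```

Request:
play_rows --steps '[0,0,0,0,0,0,0,0,0,0,0,0,0,0,0,0]' --jaw 145

```text
time: 17.7
tool_pos: [0.5257, -0.2493, 0.0735]
tcp_rot: [3.123, -0.339, 0.001]
wrist_force: [-0.1, 0.6, 0.6]
width: 0.434
grip_force: 0.0
```

Request:
play_rows --steps '[0,0,-0.02,0,0,0,-0.06,0,0,0,-0.12,0,0,0,-0.15,0,0,0,-0.15,0]'

```text
time: 18.32
tool_pos: [0.5281, -0.2505, 0.2289]
tcp_rot: [3.12, -0.339, 0.014]
wrist_force: [0.8, 0.1, -1.0]
width: 0.428
grip_force: 0.0
```

Run:
```python
from h import *
d=snap('top5','top');handles(d)
a=np.radians(76);p=np.array([.4178,.2224])+.017*np.array([np.cos(a),np.sin(a)]);print(p);go(*p,.16,76)
```

```text
a n 98 handle c [0.558  0.2807] axis 165.0 size [0.0227 0.0677] px [248.7 196.5]
d n 125 handle c [0.4177 0.2224] axis 76.1 size [0.0258 0.0718] px [262.3 232.5]
d n 75 handle c [0.3414 0.4268] axis 84.6 size [0.0415 0.0558] px [208. 252.]
[0.42191267 0.23889503]
[-0.2074 -0.4548  0.0645] turn -1.543 | now [ 0.5267 -0.2497  0.226 ] h -12.39 F [ 0.2 -0.4 -0.7] w 0.431 g 0.0 t 18.4 q6 1.3
```

Request:
play_rows --steps '[-0.02,-0.045,0,-0.17,-0.045,-0.1,0,-0.34,-0.07,-0.155,0,-0.51,-0.095,-0.21,0,-0.68,-0.12,-0.265,0,-0.86,-0.145,-0.32,0.01,-1.03,-0.17,-0.37,0.03,-1.2,-0.195,-0.425,0.05,-1.37,-0.207,-0.455,0.065,-1.543,-0.207,-0.455,0.065,-1.543]' --jaw 100

```text
time: 19.62
tool_pos: [0.4181, 0.2404, 0.1551]
tcp_rot: [-2.47, -1.938, 0.01]
wrist_force: [-0.1, -0.9, 0.1]
width: 0.607
grip_force: 0.0
```

Run:
```python
from h import *
go(.4219,.2389,.028,76)
```

```text
[-0.      0.0047  0.1271] turn 0.004 | now [0.4181 0.2404 0.1551] h 76.24 F [-0.1 -0.9  0.1] w 0.607 g 0.0 t 19.6 q6 0.71
```

Request:
play_rows --steps '[0,0.001,0.05,0,0,0.001,0.1,0,0,0.001,0.122,0,0,0.001,0.131,0,0,0.001,0.131,0]'

```text
time: 20.25
tool_pos: [0.422, 0.2386, 0.0271]
tcp_rot: [-2.477, -1.933, 0.002]
wrist_force: [0.3, -0.0, 0.9]
width: 0.609
grip_force: 0.0
```

Request:
play_rows --steps '[0,0,0,0,0,0,0,0,0,0,0,0,0,0,0,0,0,0,0,0]' --jaw 255

```text
time: 20.88
tool_pos: [0.4236, 0.24, 0.029]
tcp_rot: [2.474, 1.934, 0.005]
wrist_force: [-0.1, -0.5, 8.0]
width: 0.285
grip_force: 59.9
```

Request:
play_rows --steps '[0,0,-0.03,0,0,0,-0.09,0,0,0,-0.15,0,0,0,-0.18,0,0,0,-0.18,0]'

```text
time: 21.5
tool_pos: [0.424, 0.2405, 0.2109]
tcp_rot: [2.474, 1.934, 0.012]
wrist_force: [0.6, -0.3, -0.6]
width: 0.281
grip_force: 59.2
```

Run:
```python
from h import *
p=box(-.013,.028);go(*p,.21,-12.3)
```

```text
[-3.944e-01  2.140e-01  2.000e-04] turn 1.542 | now [0.424  0.2405 0.2109] h 76.03 F [ 0.6 -0.3 -0.6] w 0.281 g 59.2 t 21.5 q6 0.71
```

Request:
play_rows --steps '[-0.035,0.019,0,0.17,-0.08,0.043,0,0.34,-0.125,0.068,0,0.51,-0.175,0.095,0,0.68,-0.22,0.119,0,0.86,-0.265,0.144,0,1.03,-0.31,0.168,0,1.2,-0.35,0.19,0,1.37,-0.385,0.209,0,1.542,-0.394,0.214,0,1.542]'

```text
time: 22.75
tool_pos: [0.5336, -0.1963, 0.2047]
tcp_rot: [-3.122, 0.341, 0.006]
wrist_force: [-0.4, -0.3, -0.6]
width: 0.283
grip_force: 59.2
```

Request:
play_rows --steps '[0,0,0,0,0,0,0,0]'

```text
time: 23.0
tool_pos: [0.5338, -0.1933, 0.2063]
tcp_rot: [-3.123, 0.335, 0.003]
wrist_force: [0.0, 0.8, -0.3]
width: 0.282
grip_force: 59.2
```

Run:
```python
from h import *
p=box(-.013,.028);go(*p,.0705,-12.3)
```

```text
[0.003  0.0002 0.1358] turn 0.001 | now [ 0.5338 -0.1933  0.2063] h -12.23 F [ 0.   0.8 -0.3] w 0.282 g 59.2 t 23.0 q6 1.39
```

Request:
play_rows --steps '[0.001,0,0.04,0,0.001,0,0.08,0,0.001,0,0.11,0,0.001,0,0.125,0,0.001,0,0.132,0,0.001,0,0.136,0,0.001,0,0.136,0]'

```text
time: 23.88
tool_pos: [0.5362, -0.1951, 0.0721]
tcp_rot: [3.123, -0.337, 0.002]
wrist_force: [0.1, -0.2, -0.4]
width: 0.284
grip_force: 59.2
```

Request:
play_rows --steps '[0,0,0,0,0,0,0,0,0,0,0,0,0,0,0,0]' --jaw 145

```text
time: 24.38
tool_pos: [0.5356, -0.195, 0.0714]
tcp_rot: [3.123, -0.338, 0.0]
wrist_force: [-0.5, -0.7, -0.1]
width: 0.427
grip_force: 0.0
```

Request:
play_rows --steps '[0,0,-0.02,0,0,0,-0.06,0,0,0,-0.12,0,0,0,-0.15,0,0,0,-0.15,0]'

```text
time: 25.0
tool_pos: [0.5376, -0.1958, 0.2252]
tcp_rot: [3.121, -0.337, 0.011]
wrist_force: [-0.2, 0.9, -0.3]
width: 0.432
grip_force: 0.0
```

Run:
```python
from h import *
d=snap('top6','top');handles(d)
a=np.radians(-15);p=np.array([.558,.2807])+.017*np.array([np.cos(a),np.sin(a)]);print(p);go(*p,.16,165)
```

```text
a n 98 handle c [0.5577 0.281 ] axis 164.7 size [0.0225 0.0687] px [248.6 196.6]
d n 77 handle c [0.341  0.4271] axis 87.5 size [0.0413 0.0555] px [207.9 252.1]
d n 92 handle c [ 0.2695 -0.0645] axis 167.5 size [0.0224 0.0667] px [336.6 272.3]
[0.57442074 0.27630008]
[-0.0635 -0.4688  0.0622] turn -3.095 | now [ 0.5362 -0.1952  0.2226] h -12.33 F [-0.2  0.4  0.2] w 0.436 g 0.0 t 25.1 q6 1.39
```

Request:
play_rows --steps '[-0.005,-0.045,0,0,-0.013,-0.1,0,0,-0.021,-0.155,0,0.01,-0.028,-0.21,0,0.02,-0.036,-0.265,0,0.03,-0.043,-0.32,0.01,0.04,-0.051,-0.375,0.03,0.047,-0.058,-0.43,0.05,0.047,-0.063,-0.468,0.062,0.047,-0.063,-0.468,0.062,0.047]' --jaw 100

```text
time: 26.3
tool_pos: [0.5712, 0.2775, 0.1547]
tcp_rot: [3.112, -0.405, -0.01]
wrist_force: [0.2, -0.9, -0.4]
width: 0.604
grip_force: 0.0
```

Request:
play_rows --steps '[0,0,0,0,0,0,0,0]'

```text
time: 26.55
tool_pos: [0.5739, 0.2745, 0.1591]
tcp_rot: [3.114, -0.413, -0.0]
wrist_force: [0.7, -0.1, 1.0]
width: 0.613
grip_force: 0.0
```

Run:
```python
from h import *
go(.5744,.2763,.027,-15)
```

```text
[ 1.000e-04 -2.000e-03  1.321e-01] turn -0.002 | now [0.5739 0.2745 0.1591] h -15.1 F [ 0.7 -0.1  1. ] w 0.613 g 0.0 t 26.6 q6 2.24
```

Request:
play_rows --steps '[0,-0.001,0.05,0,0,-0.001,0.1,0,0,-0.001,0.122,0,0,-0.001,0.131,0,0,-0.001,0.131,0]'

```text
time: 27.18
tool_pos: [0.5746, 0.2761, 0.0287]
tcp_rot: [-3.114, 0.412, -0.0]
wrist_force: [0.5, -0.5, -0.4]
width: 0.612
grip_force: 0.0
```

Request:
play_rows --steps '[0,0,0,0,0,0,0,0,0,0,0,0,0,0,0,0,0,0,0,0]' --jaw 255

```text
time: 27.8
tool_pos: [0.5758, 0.2774, 0.0306]
tcp_rot: [-3.113, 0.41, -0.005]
wrist_force: [0.3, -2.0, 6.2]
width: 0.278
grip_force: 60.3
```

Request:
play_rows --steps '[0,0,-0.03,0,0,0,-0.09,0,0,0,-0.15,0,0,0,-0.18,0,0,0,-0.18,0]'

```text
time: 28.42
tool_pos: [0.5762, 0.2778, 0.2127]
tcp_rot: [-3.111, 0.41, -0.011]
wrist_force: [0.9, 0.1, -0.5]
width: 0.284
grip_force: 59.5
```

Run:
```python
from h import *
p=box(-.013,.086);go(*p,.21,-12.3)
```

```text
[0.0811 0.4081 0.0012] turn -0.047 | now [0.5762 0.2778 0.2127] h -15.01 F [ 0.9  0.1 -0.5] w 0.284 g 59.5 t 28.4 q6 2.24
```

Request:
play_rows --steps '[0.008,0.04,0,0,0.018,0.09,0,0,0.029,0.145,0,0,0.04,0.2,0,0,0.051,0.255,0,-0.02,0.062,0.31,0,-0.03,0.072,0.36,0,-0.047,0.081,0.408,0,-0.047,0.081,0.408,0,-0.047,0.081,0.408,0,-0.047]'

```text
time: 29.68
tool_pos: [0.5456, -0.1377, 0.2064]
tcp_rot: [-3.122, 0.339, 0.005]
wrist_force: [0.6, 0.7, -0.7]
width: 0.282
grip_force: 59.6
```

Run:
```python
from h import *
p=box(-.013,.086);go(*p,.0716,-12.3)
```

```text
[ 0.0035 -0.001   0.1348] turn -0.001 | now [ 0.5456 -0.1377  0.2064] h -12.38 F [ 0.6  0.7 -0.7] w 0.282 g 59.6 t 29.7 q6 1.49
```

Request:
play_rows --steps '[0.002,0,0.04,0,0.002,0,0.08,0,0.002,0,0.11,0,0.002,0,0.125,0,0.002,0,0.131,0,0.002,0,0.135,0,0.002,0,0.135,0]'

```text
time: 30.55
tool_pos: [0.5493, -0.1388, 0.0741]
tcp_rot: [3.123, -0.337, 0.002]
wrist_force: [0.3, 0.6, -0.3]
width: 0.283
grip_force: 59.6
```

Request:
play_rows --steps '[0,0,0,0,0,0,0,0,0,0,0,0,0,0,0,0]' --jaw 145

```text
time: 31.05
tool_pos: [0.5487, -0.1388, 0.0735]
tcp_rot: [3.123, -0.338, 0.0]
wrist_force: [0.5, -0.4, -0.3]
width: 0.435
grip_force: 0.0
```

Request:
play_rows --steps '[0,0,-0.02,0,0,0,-0.06,0,0,0,-0.12,0,0,0,-0.19,0,0,0,-0.19,0]'

```text
time: 31.68
tool_pos: [0.5519, -0.1397, 0.2702]
tcp_rot: [3.121, -0.337, 0.018]
wrist_force: [-0.0, -0.8, 0.1]
width: 0.432
grip_force: 0.0
```

Request:
play_rows --steps '[-0.05,0,0,0,-0.1,0,0,0,-0.12,-0.03,0,0,-0.12,-0.06,0,0,-0.12,-0.12,0,0,-0.12,-0.18,0,0,-0.12,-0.24,0,0,-0.12,-0.3,0,0,-0.12,-0.35,0,0,-0.12,-0.35,0,0]'

```text
time: 32.92
tool_pos: [0.5057, 0.2317, 0.2619]
tcp_rot: [3.124, -0.331, -0.003]
wrist_force: [0.1, 0.2, -0.7]
width: 0.431
grip_force: 0.0
```

Run:
```python
from h import *
go(.4,0,.2,0)
snap('side7','side');crop('side7','c7a',280,80,420,200,4.2)
snap('top7','top');crop('top7','c7b',320,110,430,260,4)
a,b=cv2.imread('pics/c7a.png'),cv2.imread('pics/c7b.png');h=max(a.shape[0],b.shape[0])
im=np.zeros((h,a.shape[1]+b.shape[1],3),np.uint8);im[:a.shape[0],:a.shape[1]]=a;im[:b.shape[0],a.shape[1]:]=b
cv2.imwrite('pics/c7.png',cv2.resize(im,None,fx=.75,fy=.75,interpolation=cv2.INTER_AREA));print(im.shape)
```

```text
[-0.0548  0.2487  0.0621] turn -0.211 | now [0.5057 0.2317 0.2619] h -12.08 F [ 0.1  0.2 -0.7] w 0.431 g 0.0 t 32.9 q6 2.17
(600, 1028, 3)
```

View pics/c7.png

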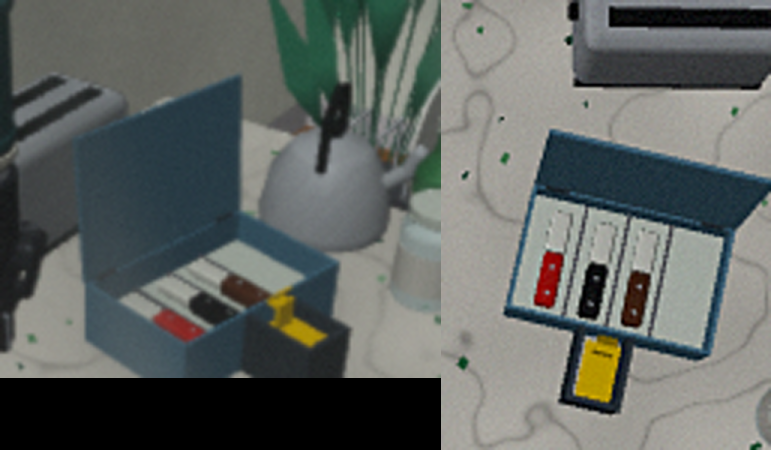

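All three knives lie in lanes: red (547,280), black (592,290) and brown (635,298), handles toward the latch. Next is the whole counter, to rule out a hidden knife and check the spoon.

View pics/top7.png

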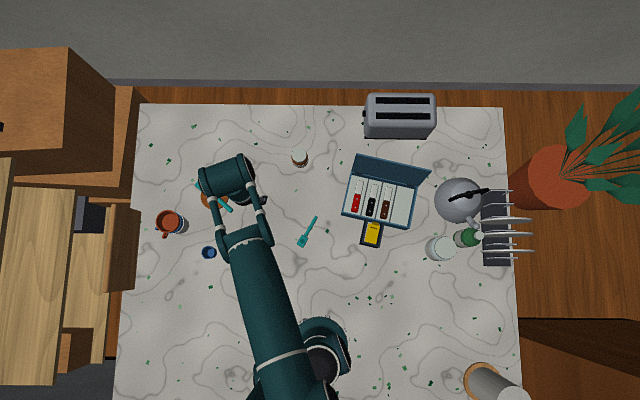

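No other knife is on the counter, and the spoon shows on the coaster at (210,197). Next I'll plan closing the lid, pushing from behind with shut fingers.

Run:
```python
from h import *
d=dict(np.load('pics/top7.npz'))
for px in((365,137),(435,138),(400,97)):
    P=ray(d,*px,.0)[:2]-BO; print('toaster box frame',P@BX,P@BY)
# lid top corners seen (352,155),(432,173)-> at z .256
for px in((357,153),(431,172)):
    P=ray(d,*px,.256)[:2]-BO; print('lid edge',P@BX,P@BY)
go(*box(.15,0),.33,-12.3)
r=.15
for th in (95,85,75,65,55,45,35,25,15,8,3,0):
    t=np.radians(th); x=.08-r*np.cos(t)+.006*np.sin(t); z=.08+r*np.sin(t)+.006*np.cos(t)
    print(th,'centre x',round(x+.011,4),'tcp z',round(z+.017,4))
```

```text
toaster box frame 0.25244302095587123 0.10162024851685225
toaster box frame 0.31216377338214996 -0.17702589105780311
toaster box frame 0.4540849856782806 -0.004395498061033273
lid edge 0.10131634682774787 0.12586511795335706
lid edge 0.09238255781095124 -0.1297381033403253
[ 0.2829  0.4348 -0.0677] turn 0.001 | now [0.5054 0.2287 0.262 ] h -12.25 F [-0.2 -0.4  0.2] w 0.432 g 0.0 t 33.0 q6 2.17
95 centre x 0.1101 tcp z 0.2459
85 centre x 0.0839 tcp z 0.247
75 centre x 0.058 tcp z 0.2434
65 centre x 0.033 tcp z 0.2355
55 centre x 0.0099 tcp z 0.2233
45 centre x -0.0108 tcp z 0.2073
35 centre x -0.0284 tcp z 0.188
25 centre x -0.0424 tcp z 0.1658
15 centre x -0.0523 tcp z 0.1416
8 centre x -0.0567 tcp z 0.1238
3 centre x -0.0585 tcp z 0.1108
0 centre x -0.059 tcp z 0.103
```

Request:
play_rows --steps '[0,0,-0.04,0,0,0,-0.075,0,0.03,0.05,-0.075,0,0.06,0.1,-0.075,0,0.09,0.145,-0.075,0,0.12,0.19,-0.075,0,0.15,0.235,-0.075,0,0.18,0.28,-0.075,0,0.21,0.325,-0.075,0,0.24,0.37,-0.075,0]' --jaw 255

```text
time: 34.28
tool_pos: [0.6604, -0.1874, 0.3381]
tcp_rot: [3.123, -0.341, -0.001]
wrist_force: [0.5, 0.7, -0.1]
width: -0.002
grip_force: 0.0
```

Run:
```python
from h import *
go(*box(.15,0),.246,-12.3)
```

```text
[0.0436 0.0607 0.092 ] turn -0.003 | now [ 0.6604 -0.1874  0.3381] h -12.48 F [ 0.5  0.7 -0.1] w -0.002 g 0.0 t 34.3 q6 1.48
```

Request:
play_rows --steps '[0.03,0.04,0,0,0.044,0.06,0,0,0.044,0.06,0,0,0.044,0.06,0.04,0,0.044,0.06,0.08,0,0.044,0.06,0.092,0,0.044,0.06,0.092,0,0.044,0.06,0.092,0]'

```text
time: 35.28
tool_pos: [0.6926, -0.2521, 0.249]
tcp_rot: [3.122, -0.337, 0.006]
wrist_force: [0.4, 0.4, -0.0]
width: -0.0
grip_force: 0.0
```

Run:
```python
from h import *
go(*box(.110,0),.246,-12.3)
```

```text
[-0.042   0.0045  0.0029] turn -0.0 | now [ 0.6926 -0.2521  0.249 ] h -12.32 F [ 0.4  0.4 -0. ] w -0.0 g 0.0 t 35.3 q6 1.4
```

Request:
play_rows --steps '[-0.02,0.003,0.003,0,-0.042,0.003,0.003,0,-0.055,0.003,0.003,0,-0.068,0.003,0.003,0,-0.081,0.003,0.005,0,-0.094,0.003,0.007,0,-0.107,0.003,0.011,0,-0.119,0.003,0.015,0,-0.131,0.003,0.021,0,-0.142,0.003,0.027,0]'

```text
time: 36.52
tool_pos: [0.5516, -0.2241, 0.2184]
tcp_rot: [-3.123, 0.337, 0.0]
wrist_force: [3.7, 0.1, -0.5]
width: -0.001
grip_force: 1.4
```

Run:
```python
from h import *
s=bot.read_state();P=s['tool_pos'][:2]-BO;print(P@BX,P@BY)
go(*box(.0099,0),.2233,-12.3)
snap('side8','side');crop('side8','c8',270,70,430,190,4)
```

```text
0.008194890769625561 0.0017383744671228807
[ 0.0017  0.0017 -0.0049] turn -0.001 | now [ 0.5516 -0.2241  0.2184] h -12.33 F [ 3.7  0.1 -0.5] w -0.001 g 1.4 t 36.5 q6 1.36
```

View pics/c8.png

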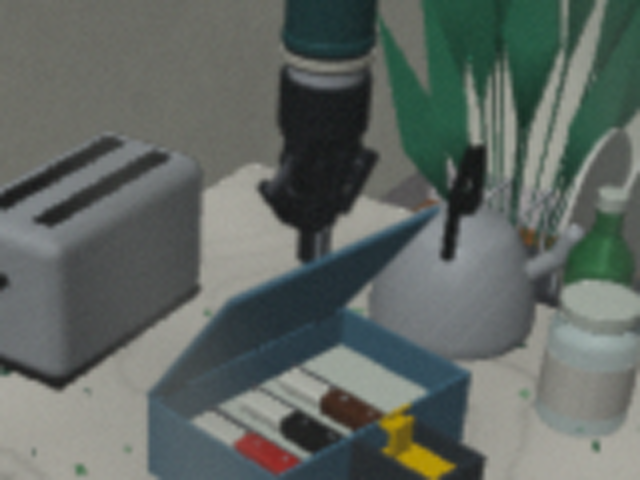

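The lid is half down, with the finger pushing it from behind at about 4 N. I'll carry on.

Request:
play_rows --steps '[-0.011,0.001,0.007,0,-0.021,0.001,0.015,0,-0.03,0.001,0.024,0,-0.038,0.001,0.034,0,-0.046,0.001,0.045,0,-0.052,0.001,0.056,0,-0.058,0.001,0.068,0,-0.062,0.001,0.08,0,-0.066,0.001,0.093,0,-0.066,0.001,0.093,0]'

```text
time: 37.83
tool_pos: [0.4859, -0.2109, 0.1245]
tcp_rot: [-3.123, 0.337, 0.006]
wrist_force: [0.2, 0.4, 3.5]
width: -0.001
grip_force: 1.2
```

Run:
```python
from h import *
s=bot.read_state();P=s['tool_pos'][:2]-BO;print(P@BX,P@BY)
go(*box(-.059,0),.101,-12.3)
```

```text
-0.05879167534713113 0.0006722149835805936
[-0.0001  0.0007  0.0235] turn -0.0 | now [ 0.4859 -0.2109  0.1245] h -12.32 F [0.2 0.4 3.5] w -0.001 g 1.2 t 37.8 q6 1.33
```

Request:
play_rows --steps '[0,0,0.005,0,0,0,0.01,0,0,0,0.014,0,0,0,0.017,0,0,0,0.02,0,0,0,0.022,0,0,0,0.022,0]'

```text
time: 38.7
tool_pos: [0.4871, -0.2112, 0.1038]
tcp_rot: [-3.123, 0.337, 0.002]
wrist_force: [-2.8, -0.1, 2.4]
width: -0.001
grip_force: 1.5
```

Request:
play_rows --steps '[0,0,0.001,0,0,0,0.002,0,0,0,0.003,0,0,0,0.003,0]'

```text
time: 39.2
tool_pos: [0.4876, -0.2113, 0.1022]
tcp_rot: [-3.123, 0.337, 0.001]
wrist_force: [-5.8, 2.0, 10.0]
width: 0.002
grip_force: 4.7
```

Request:
play_rows --steps '[0,0,0.001,0,0,0,0.0015,0,0,0,0.0015,0]'

```text
time: 39.58
tool_pos: [0.4876, -0.2114, 0.1014]
tcp_rot: [-3.123, 0.337, 0.001]
wrist_force: [-7.5, 2.5, 14.8]
width: -0.001
grip_force: 7.2
```

Request:
play_rows --steps '[0,0,-0.01,0,0,0,-0.02,0,0,0,-0.02,0,0,0,-0.02,0]'

```text
time: 40.08
tool_pos: [0.4876, -0.2113, 0.1195]
tcp_rot: [-3.123, 0.337, 0.0]
wrist_force: [-0.6, 0.5, 0.6]
width: 0.002
grip_force: 0.0
```

Run:
```python
from h import *
snap('side9','side');crop('side9','c9',270,70,430,220,4)
```

```text
(no output)
```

View pics/c9.png

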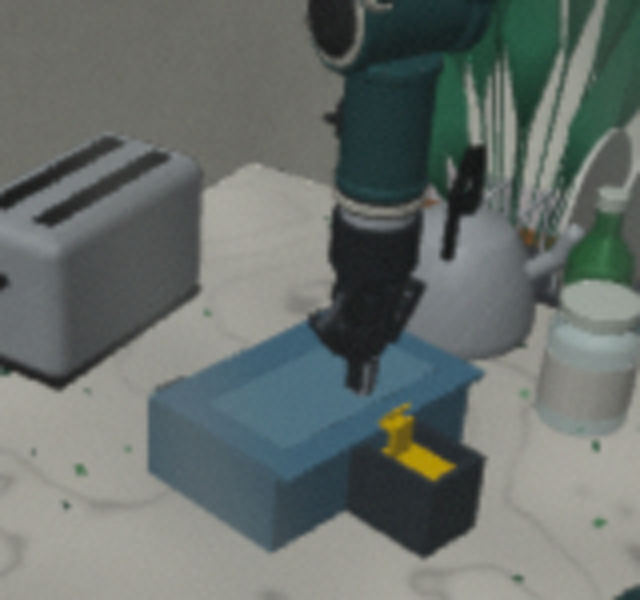

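The lid is shut and held by the hook (400,420), with nothing pressing on it. I'll withdraw and do a final check.

Request:
play_rows --steps '[0,0,-0.05,0,0,0,-0.1,0,0,0,-0.13,0,0,0.05,-0.13,0,0,0.05,-0.13,0,0,0.05,-0.13,0,0,0.05,-0.13,0,0,0.05,-0.13,0]'

```text
time: 41.12
tool_pos: [0.477, -0.2594, 0.2493]
tcp_rot: [-3.123, 0.336, 0.001]
wrist_force: [0.3, -0.2, -0.4]
width: -0.002
grip_force: 0.0
```

Run:
```python
from h import *
snap('top10','top');crop('top10','c10',150,140,420,270,2.9)
```

```text
(no output)
```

View pics/c10.png

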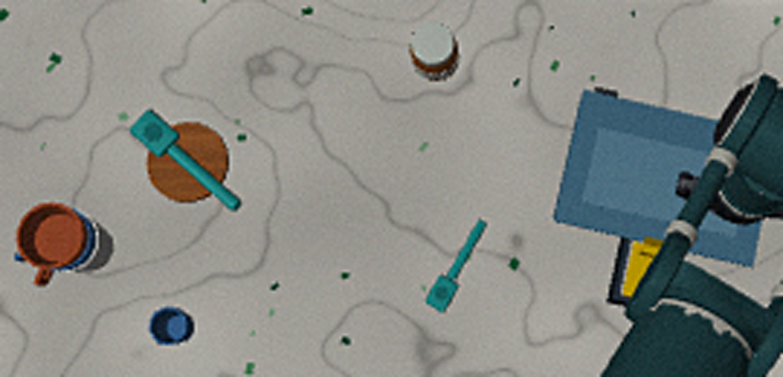

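The spoon lies centred on the coaster (188,162) and the lid is shut.

```bash
python3 -c "
from workcell import bot
print(bot.finish_job())"
```

```text
the job is handed in; nothing more can be done
None
```

The job is handed in: the spoon is on the middle of the coaster, the red, brown and black knives lie in their lanes with handles towards the latch (the green one was not on the counter), and the lid is shut under the hook.

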